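# Draw the scriber from its clip holder and lay it in the tray

### The job

Get the blue-handled scriber ready for the microscopist: swing the red retaining bar clear of the tools in the leaning holder, draw the blue scriber all the way out of its spring-clip socket, and lay it flat inside the aluminium tray, still in hand as it meets the tray rather than dropped in, and let go. Leave the yellow probe in its socket and the other things on the bench where they are.

Things in the scene. Friction and masses are not known exactly. Their poses are not given: they have to be found in the camera images.
- scriber: Scriber, 165 mm, 90 g: origin at its tip, z along the tool from tip to handle end. Shaft 8 mm thick to z = 65 mm, then a blue square handle 16 x 16 mm (sides along x and y) to z = 165 mm, silver band near the end. Starts point down in a holder socket, its tip on the socket floor, leaning 25 degrees to the robot's side. A sprung brass pad clamps the handle: 5 to 13 N draw it out along its axis.
- scriber_tip (a point): Tip of the scriber.
- scriber_end (a point): Middle of the scriber's handle end, 165 mm from the tip. At the start the last 60 mm of handle stand out of the socket.
- probe: Needle probe of the same shape and size as the scriber (same origin and axes) but with a yellow handle and a black band; it stands in the other socket and stays there.
- holder: Fixed grey two-socket holder on a dark plinth 130 x 280 mm, 30 mm high; origin centre of the plinth's underside, x away from the robot, y along the row, z up. Socket floors at (45, -35, 40) and (45, 35, 40) mm; the axes rise leaning 25 degrees to -x; sockets 105 mm deep in a block 125 mm wide. Steel posts, 14 mm diameter, 198 mm high at (-28, -125) (bar's pivot) and (-28, 125) mm (catch).
- bar (a joint): Angle of the red retaining bar (rad): 0 lies along the holder's +y just over the tool ends, free end at the catch post; grows to 1.6 as the free end swings level away to the holder's +x. Stays where it is left; about 1 to 2 N at its lug move it. 26 mm wide, 8 mm thick, 230 mm long, underside 199 mm above the table; turns about the vertical through holder (-28, -125) mm.
- bar_lug (a point): Centre of the upright red lug on the bar, 195 mm from the pivot: 14 mm (across the bar) x 22 mm (along it) x 34 mm high, its middle 224 mm above the table, its foot at 207 mm. Its y axis points along the bar away from the pivot.
- tray: Fixed shallow aluminium tray with grey lining, 240 x 130 mm outside, walls 4 mm thick and 18 mm high, floor top 5 mm above the table; origin at the centre of its underside, x along its length, z up.
- bottle: Bystander: amber bottle, 52 mm diameter, 120 mm tall; origin under its centre.
- jar: Bystander: green glass jar with a white lid, 64 mm diameter, 70 mm tall; origin under its centre.
- forceps: Bystander: flat steel forceps, 120 mm long, 5 mm thick; origin under their middle.
- mount0: Bystander: black round specimen mount, 40 mm diameter, 22 mm high; origin under its centre.
- mount1: Bystander: green round specimen mount, 40 mm diameter, 22 mm high; origin under its centre.
- canister: Bystander: white canister, 80 mm diameter, 95 mm tall; origin under its centre.
Mind the look-alikes: they are no part of the job. There is more than one size of the scriber; the job needs the middle-sized.

How it is judged:
On the way, in this order (a step that is already met when the one before it is completed fails the run):
1. the retaining bar is swung clear of the tools (more than 0.4 rad) (value of joint bar above 0.4 rad), for 0.1 s.
2. the scriber is drawn out of its socket: its tip is over 120 mm above the table, in the hand (height (world z) of scriber_tip above 0.12 m and contact force between the fingers and scriber above 0.5 N), for 0.1 s.
3. the scriber touches the tray while the fingers still touch it (contact force between scriber and tray above 0.2 N and contact force between the fingers and scriber above 0.2 N and z of scriber_tip in the frame of tray below 0.04 m), for 0.1 s.
At the end, for the whole second after the job is handed in: The scriber lies at rest, flat (within 0.12 rad of level) on the tray's floor, both its ends inside the tray's walls and less than 22 mm above the table; the probe is still in its socket (moved less than 20 mm) and the six other loose things are within 30 mm of where they stood (z of scriber_tip in the frame of tray between 0 and 0.022 m and x of scriber_tip in the frame of tray between -0.118 and 0.118 m and y of scriber_tip in the frame of tray between -0.063 and 0.063 m and z of scriber_end in the frame of tray between 0 and 0.022 m and x of scriber_end in the frame of tray between -0.118 and 0.118 m and y of scriber_end in the frame of tray between -0.063 and 0.063 m and angle between scriber's own z axis and vertical between 1.45 and 1.69 rad and linear speed of scriber below 0.02 m/s and distance of probe from where it was at the start of the episode below 0.02 m and distance of each of bottle, jar, forceps, mount0, mount1, canister from where it was at the start of the episode below 0.03 m); the robot touches nothing.
It fails at once if the yellow probe is drawn out or moved more than 20 mm (distance of probe from where it was at the start of the episode above 0.02 m).
It fails at once if a bystander is moved more than 30 mm (distance of any of bottle, jar, forceps, mount0, mount1, canister from where it was at the start of the episode above 0.03 m).
It also fails if it takes over 64 s, if anything falls off the work surface, if the arm or the gripper's body presses on something with over 40 N, if the wrist force passes 120 N, or if a joint passes its speed limit or range.

### The arm

A 7-joint arm with a two-finger parallel gripper is mounted at the origin on the work surface. World frame = base frame: x ahead of the robot, y to its left, z up, the work surface at z = 0. Lengths are in m, angles in rad, forces in N, time in s.
With the tool pointing down it reaches from about 0.425 to 0.875 m from the base axis. Payload 8.4 kg.
Tool frame: the origin (TCP) lies at the very end of the fingers, on their centre line; the grasp point (between the pads) lies 19 mm behind it; z points along the fingers, y is the line along which they close (so a half turn about z gives the same grasp; the last joint's range is limited). The gripper opens to 85 mm and grips with 20 to 120 N. Pads are 22 mm wide; open, the fingers measure 114 mm over their backs; the gripper's body (76 mm by 85 mm) begins 54 mm behind the grasp point. The pads swing forward as they close: fully open they stand 13 mm farther back than shut.
Start: joints at [-1.426, 0.333, 0.04, 1.465, -0.013, 1.343, -0.059], TCP at [0.157, 0.631, 0.231] pointing down, gripper open.
Joint ranges: [-2.58, 2.58], [-0.38, 2.09], [-1.3, 1.39], [0.25, 2.4], [-1.5, 4.64], [0.08, 2.09], [-2.65, 2.65]. Speed limits (rad/s): [2.22, 2.22, 2.79, 2.79, 3.14, 3.14, 3.14].

### API

Orientations are given as a rotation vector (axis times angle).
In Python, from plant import bot, solve_ik, telemetry, viewer, job gives the robot as it stands. Calls block until the motion is done:
- bot.reach(position, orientation): joint-space move of the TCP to a pose.
- bot.servo_line(position, rot=None, feed=0.15, guard=None): straight line of the TCP; rot=None keeps the orientation; feed is the mean speed in m/s. With guard (N) it stops when the force on the tool has changed by that much, and returns True; else False.
- bot.movej(angles): joint-space move.
- bot.grip(opening): finger opening in m; the grip force is fixed at half the most; returns when the fingers have stopped.
- bot.pause(seconds).
- solve_ik(position, orientation): joint angles nearest the present ones, or None.
- telemetry.state(): the state.
- viewer.capture(name): name is "scene" or "top" or "wrist"; returns a dict with "img" (384x512x3 uint8, red, green, blue), "range_z" (384x512 float32, m along the optical axis (not along the pixel's ray), 0 where there is no reading), "fx", "fy", "cx", "cy" (pixels), "camera_from_world" (4x4, takes a point from world to camera coordinates); the wrist camera has in their place "hand_eye" (4x4, takes a point from camera to tool coordinates, whose origin is the TCP and whose axes are the flange's). Camera axes: x right, y down, z forward; pixel columns grow to the right and rows downward; lengths in m; the calibration is good to about 2 mm. The wrist camera is an equidistant fisheye: a pixel r from the principal point sees the ray r / f radians off the axis. A picture is of the moment at which its call begins: read the wrist's pose just before it.
A pose or a line that the arm cannot do raises bot.PlanningError and nothing moves.
- job.job_done(): hands the job in; it is judged then, once.
The state is a dict: "time_s": time; "q": joint angles; "joint_velocities": joint speeds; "joint_efforts": joint torques, N m; "tool_pos": TCP position; "orientation": TCP orientation; "wrist_force": force on the tool from outside, world axes, zero at the start; "wrist_torque": the same for the moment, N m; "finger_gap": finger opening in m; "grasp_force": force on a finger pad.
Only numpy, scipy, OpenCV 4.12 (cv2) and the standard library are available. Lean on these libraries where they do the work, as an engineer would, in place of code of your own. Each camera call takes 0.05 s, during which the arm holds its last target. There are 200 camera calls.

## Working session

There is one attempt and no reset: what is moved stays moved. The work goes in short steps, each a Python script; the robot and the scene stay as the last script left them, time stands still between calls to the robot, and variables do not carry over. Pictures are saved under pics/ and viewed, at most 10 in all, crops included, and the job is handed in when it is done.

```bash
ls; mkdir -p pics; python3 - <<'E'
from plant import bot, solve_ik, telemetry, viewer, job
import cv2, numpy as np, pickle
for n in ("scene","top"):
    c=viewer.capture(n); pickle.dump(c,open(n+".pkl","wb"))
    cv2.imwrite(f"pics/{n}0.png",cv2.resize(c["img"][:,:,::-1],(800,600),interpolation=cv2.INTER_CUBIC))
    print(n,c["fx"],c["fy"],c["cx"],c["cy"]);print(np.round(np.linalg.inv(c["camera_from_world"]),3))
s=telemetry.state();print(s["time_s"],s["tool_pos"],s["orientation"],s["finger_gap"])
E
```

```text
pics
scene 374.41512838814367 374.41512838814367 257.9231807420459 189.1283360797334
[[-0.061  0.792 -0.608  1.173]
 [ 0.998  0.052 -0.032  0.006]
 [ 0.006 -0.609 -0.793  1.056]
 [ 0.     0.     0.     1.   ]]
top 351.82263388064297 351.82263388064297 254.39547927054466 189.95029020300464
[[-0.003 -0.991  0.132  0.333]
 [-1.     0.004  0.009 -0.033]
 [-0.009 -0.132 -0.991  1.233]
 [ 0.     0.     0.     1.   ]]
0.1 [0.15682305 0.63036374 0.23051609] [-3.82039832e-01 -3.11817313e+00  2.31295509e-03] 0.08521855563093424
```

View pics/scene0.png

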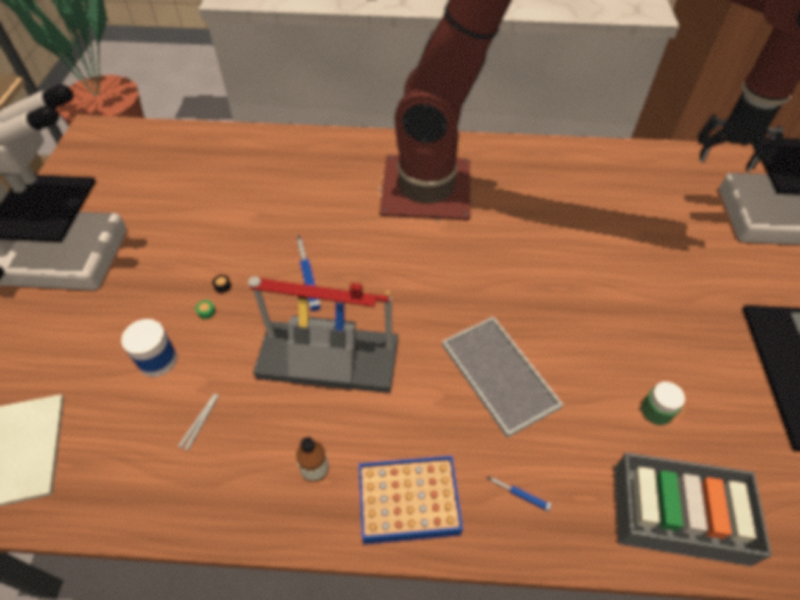

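View pics/top0.png

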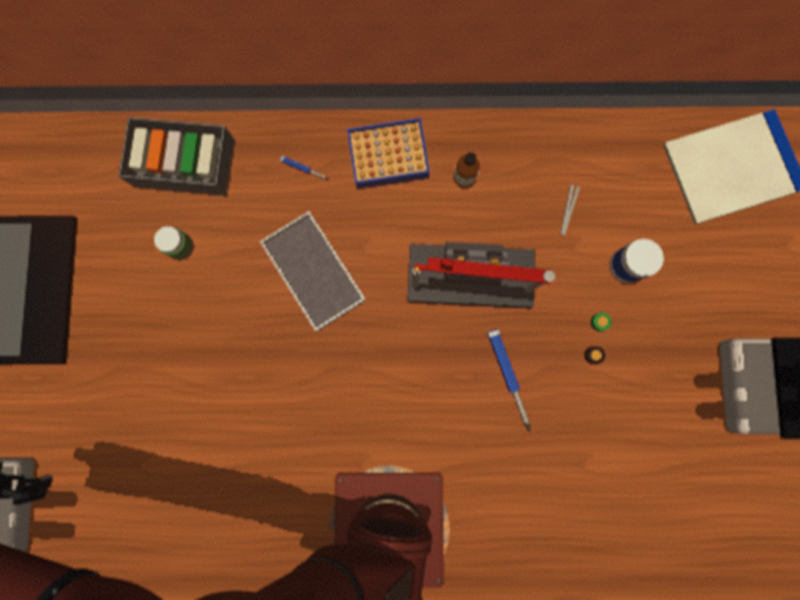

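The scene view shows three blue candidates, in 800x600 pixels:
- (340,317) stands in the holder, right of the yellow probe at (303,312).
- (307,272) is longer and lies loose by the robot.
- (520,493) is shorter and lies loose at the front.

The one in the socket is the middle-sized one described. The red lug is at (356,290) and the tray at (502,375). Next I'll measure and take a crop to confirm.

```bash
cat > h.py <<'E'
import numpy as np, cv2, pickle
from scipy.spatial.transform import Rotation as R
def cloud(c):
    v,u=np.mgrid[:384,:512]; z=c["range_z"]
    P=np.stack([(u-c["cx"])/c["fx"]*z,(v-c["cy"])/c["fy"]*z,z],-1)
    T=np.linalg.inv(c["camera_from_world"]); W=P@T[:3,:3].T+T[:3,3]; W[z==0]=np.nan; return W
def cast(c,uv,h):
    T=np.linalg.inv(c["camera_from_world"]); uv=np.atleast_2d(uv).astype(float)
    d=np.c_[(uv[:,0]-c["cx"])/c["fx"],(uv[:,1]-c["cy"])/c["fy"],np.ones(len(uv))]@T[:3,:3].T
    return T[:3,3]+d*((h-T[2,3])/d[:,2])[:,None]
def hsv(c): return cv2.cvtColor(c["img"],cv2.COLOR_RGB2HSV)
def rect(xy):
    (cx,cy),(w,h),a=cv2.minAreaRect((xy*1000).astype(np.float32)); 
    if w<h: w,h,a=h,w,a+90
    return cx,cy,w,h,(a+90)%180-90
E
python3 - <<'E'
from h import *
for n in ("top","scene"):
    c=pickle.load(open(n+".pkl","rb")); W=cloud(c); H=hsv(c); z=W[...,2]
    hh,s,v=H[...,0],H[...,1],H[...,2]; X=W[...,0];Y=W[...,1]
    print(n,"table z",np.nanmedian(z[(hh<15)&(s>120)&(abs(Y)<.4)&(X>.4)&(X<.8)]))
    red=((hh<6)|(hh>174))&(s>190)&(z>.17)&(X>.4)&(X<.75)&(abs(Y)<.35)
    print("red",red.sum(),"bar rect",rect(W[red&(z<.214)][:,:2]))
    l=red&(z>.216); print("lug",l.sum(),W[l].min(0),W[l].max(0),np.median(W[l],0))
    p=(s<90)&(z>.022)&(z<.038)&(X>.4)&(X<.8)&(Y<.1)&(Y>-.35)
    print("plinth",p.sum(),rect(W[p][:,:2]),np.median(z[p]))
    t=((s<90)&(abs(X-.6)<.2)&(Y>-.05)&(Y<.4)&(z<.03)&(z>-.01)).astype(np.uint8)
    k,lab,st,ce=cv2.connectedComponentsWithStats(cv2.morphologyEx(t,cv2.MORPH_OPEN,np.ones((3,3))))
    for i in range(1,k):
        if st[i,4]>600:
            m=lab==i; uv=np.argwhere(m)[:,::-1]
            print("tray?",st[i],rect(W[m][:,:2]),np.median(z[m]),"cast@18",rect(cast(c,uv,.018)[:,:2]))
    for nm,lo,hi in (("blue",100,125),("yel",20,32)):
        m=((hh>=lo)&(hh<=hi)&(s>120)).astype(np.uint8)
        k,lab,st,ce=cv2.connectedComponentsWithStats(m)
        for i in range(1,k):
            if st[i,4]>12:
                q=W[lab==i]; print(nm,ce[i].round(),st[i,4],np.nanmedian(q,0).round(3),np.nanmin(q,0).round(3),np.nanmax(q,0).round(3))
    if n=="scene":
        cv2.imwrite("pics/crop.png",cv2.resize(c["img"][145:255,150:270,::-1],None,fx=5,fy=5,interpolation=cv2.INTER_CUBIC))
E
```

```text
top table z 0.0016186744435227052
red 600 bar rect (522.9598388671875, -181.07489013671875, 240.29562377929688, 23.77181625366211, 83.40626525878906)
lug 43 [ 0.52385218 -0.12471093  0.21907202] [ 0.53801153 -0.1032516   0.24543555] [ 0.52866138 -0.11284556  0.24080703]
plinth 1474 (605.1817016601562, -118.79890441894531, 416.24261474609375, 379.63983154296875, 85.00927734375) 0.031350198850541355
tray? [ 168  136   65   75 2486] (558.2677001953125, 172.00979614257812, 241.20001220703125, 131.79177856445312, 32.53199005126953) 0.006531680926682992 cast@18 (557.6328125, 170.5171661376953, 242.88519287109375, 130.0086212158203, 32.534305572509766)
blue [501.  94.] 348 [ 0.841 -0.912  0.016] [ 0.738 -0.942  0.009] [ 0.927 -0.874  0.025]
blue [189. 105.] 35 [0.807 0.213 0.015] [0.791 0.184 0.006] [0.82  0.238 0.02 ]
blue [397. 172.] 33 [ 0.549 -0.507  0.045] [ 0.53  -0.534  0.034] [ 0.583 -0.5    0.06 ]
blue [323. 232.] 200 [ 0.349 -0.254  0.024] [ 0.289 -0.281  0.018] [ 0.407 -0.226  0.03 ]
yel [118. 158.] 57 [0.605 0.453 0.025] [0.589 0.447 0.006] [0.642 0.488 0.054]
yel [386. 205.] 17
[... 638 characters left out ...]
8282470703125, 171.3582763671875, 244.85202026367188, 135.8396453857422, 32.471275329589844)
blue [196. 174.] 54 [ 0.327 -0.261  0.021] [ 0.291 -0.278  0.015] [ 0.356 -0.247  0.026]
blue [217. 203.] 52 [ 0.544 -0.148  0.154] [ 0.533 -0.154  0.134] [ 0.557 -0.142  0.181]
blue [101. 230.] 146 [ 0.597 -0.514  0.045] [ 0.559 -0.549  0.025] [ 0.611 -0.5    0.064]
blue [338. 318.] 57 [0.811 0.214 0.011] [0.797 0.186 0.004] [0.823 0.241 0.014]
blue [263. 342.] 170 [0.893 0.01  0.032] [ 0.879 -0.069  0.015] [0.905 0.089 0.045]
yel [194. 201.] 73 [ 0.541 -0.217  0.154] [ 0.524 -0.223  0.128] [ 0.554 -0.212  0.183]
yel [130. 196.] 13 [ 0.439 -0.471  0.019] [ 0.427 -0.481  0.017] [ 0.451 -0.461  0.027]
```

View pics/crop.png

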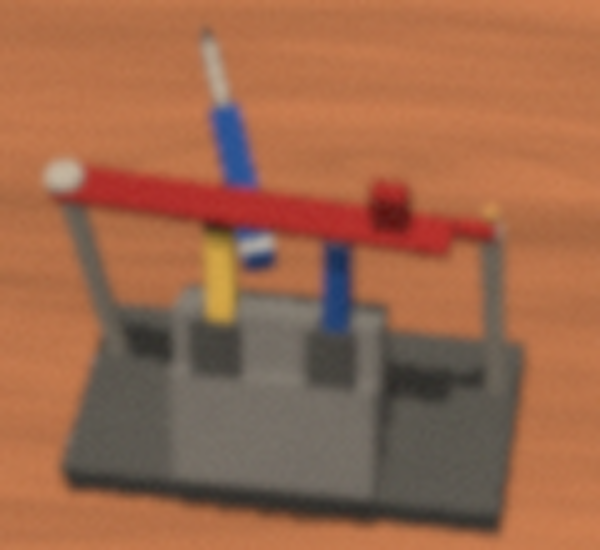

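The crop confirms it: the socketed blue scriber is at (340,285) right of the yellow probe at (220,275), and the long loose one lies behind. Bar, lug and handle measurements agree with the holder model. Next I'll check the plan with IK, then push the bar.

```bash
cat >> h.py <<'E'
yaw=np.radians(-6.5); ex=np.array([np.cos(yaw),np.sin(yaw),0]); ey=np.array([-np.sin(yaw),np.cos(yaw),0]); ez=np.array([0,0,1.])
lug0=np.array([.531,-.114,0]); piv=lug0-.195*ey; hold=piv+.028*ex+.125*ey
floor=hold+.045*ex+.035*ey+.04*ez
s25,c25=np.sin(np.radians(25)),np.cos(np.radians(25)); ax=-s25*ex+c25*ez
def ori(y,z):
    y=y/np.linalg.norm(y); z=z/np.linalg.norm(z); return R.from_matrix(np.c_[np.cross(y,z),y,z]).as_rotvec()
def grasp(phi,along,e=.009,out=0,fl=None):   # tool z = -ax turned by phi (deg) about the closing axis, down/back
    d=np.radians(65+phi); tz=np.cos(d)*ex-np.sin(d)*ez
    p=(floor if fl is None else fl)+ax*(along+out)+tz*e
    return p,tz
ta=np.radians(32.5); tray=np.array([.559,.171,0]); td=np.array([np.cos(ta),np.sin(ta),0]); tn=np.array([-td[1],td[0],0])
def place(phi,h,along=.145,e=.009,shift=0,tilt=0): # tip dir +td, scriber centre shifted, h = axis height at grip
    d=np.radians(phi+tilt); tz=np.cos(d)*td-np.sin(d)*ez
    p=tray+td*(shift+.0825-along)+ez*h+tz*e
    return p,tz
E
python3 - <<'E'
from h import *
from plant import solve_ik,bot,telemetry
print("hold",hold,"floor",floor,"end",floor+.165*ax)
for s in (1,-1):
  print(s,"push",[None if (q:=solve_ik(piv+.195*(np.sin(t)*ex+np.cos(t)*ey)-.022*(np.cos(t)*ex-np.sin(t)*ey)+.212*ez,ori(s*ey,-ez))) is None else np.round(q,2) for t in (0,1.25)])
  for phi in (30,40,45,50,60):
    r=[]
    for out in (-.0,.12,.2):
        p,tz=grasp(phi,.145,out=out); q=solve_ik(p,ori(s*ey,tz)); r.append(None if q is None else np.round(q,2))
    p,tz=grasp(phi,.145); q=solve_ik(p-.08*tz,ori(s*ey,tz)); r.append(q is not None)
    for h in (.02,.15):
        p,tz=place(phi,h); q=solve_ik(p,ori(s*tn,tz)); r.append(None if q is None else np.round(q,2))
    print(phi,*r,sep="\n   ")
E
```

```text
hold [ 0.55089579 -0.18671972  0.        ] floor [ 0.59956863 -0.15703885  0.04      ] end [ 0.53028487 -0.14914496  0.18954078]
1 push [array([-0.99,  0.14,  1.24,  1.84, -0.14,  1.25,  1.75]), array([-0.16,  0.61,  0.72,  1.26, -0.39,  1.41,  1.98])]
30
   [-0.61  0.39  1.01  1.74 -0.32  1.28  1.94]
   [-0.96  0.19  1.33  1.72 -0.17  1.46  1.85]
   [-0.43 -0.03  0.62  1.65  0.02  1.6   1.65]
   True
   None
   None
40
   [-0.52  0.55  0.97  1.6  -0.36  1.49  1.98]
   [-0.73  0.41  1.21  1.59 -0.28  1.65  1.97]
   [-0.48  0.14  0.76  1.54 -0.05  1.76  1.75]
   True
   None
   None
45
   [-0.49  0.64  0.99  1.53 -0.39  1.59  2.01]
   [-0.62  0.45  1.11  1.53 -0.27  1.73  1.97]
   [-0.5   0.24  0.84  1.49 -0.1   1.83  1.81]
   True
   None
   None
50
   [-0.46  0.71  0.99  1.46 -0.41  1.69  2.03]
   [-0.55  0.52  1.07  1.47 -0.28  1.81  1.99]
   [-0.52  0.34  0.93  1.44 -0.14  1.91  1.88]
   True
   None
   None
60
   [-0.38  0.84  0.97  1.33 -0.41  1.86  2.05]
   [-0.47  0.67  1.06  1.37 -0.3   1.98  2.06]
   [-0.51  0.55  1.07  1.35 -0.21  2.07  2.03]
   True
   [ 0.58  0.2  -0.85  
[... 413 characters left out ...]

   [-0.74  0.42  1.24  1.59 -0.3   1.65 -1.15]
   [-0.86  0.26  1.29  1.55 -0.17  1.76 -1.24]
   True
   None
   None
45
   [-0.52  0.66  1.05  1.53 -0.43  1.6  -1.1 ]
   [-0.62  0.46  1.12  1.53 -0.28  1.73 -1.17]
   [-0.79  0.42  1.34  1.5  -0.26  1.86 -1.12]
   True
   None
   None
50
   [-0.5   0.76  1.08  1.47 -0.46  1.7  -1.06]
   [-0.57  0.54  1.1   1.47 -0.3   1.82 -1.13]
   [-0.68  0.46  1.23  1.45 -0.25  1.93 -1.12]
   True
   None
   None
60
   [-0.42  0.89  1.06  1.33 -0.46  1.88 -1.04]
   [-0.51  0.73  1.16  1.37 -0.35  1.99 -1.02]
   [-0.55  0.6   1.18  1.36 -0.25  2.08 -1.04]
   True
   [-0.47  0.11  0.23  2.39 -0.96  0.23 -0.35]
   [-0.88 -0.21  0.59  2.31 -0.06  0.51 -1.23]
```

```bash
cat >> h.py <<'E'
def place2(phi,h,along=.145,e=.009,shift=0,tilt=0,sg=-1): # sg=-1: tip toward the robot; closing axis = ez x d
    d=sg*td; a=np.radians(phi+tilt); t=np.radians(tilt); tz=np.cos(a)*d-np.sin(a)*ez
    tip=tray+d*.0825+td*shift; end=-(np.cos(t)*d-np.sin(t)*ez)
    p=tray+d*.0825+td*shift+end*along+ez*h+tz*e     # h = axis height of the tip
    return p,tz,np.cross(ez,d)
E
python3 - <<'E'
from h import *
from plant import solve_ik
for s in (1,-1):
 for sg in (-1,1):
  for phi in (40,45,50,55,60,65):
   for tilt in (0,8,20):
    r=[]
    for sh in (-.03,0,.03):
      for h in (.012,.15):
        p,tz,y=place2(phi,h,shift=sh,tilt=tilt,sg=sg); q=solve_ik(p,ori(s*y,tz)); r.append('--' if q is None else f"{q[5]:.2f}/{q[6]:.2f}/{q[3]:.2f}")
    print(s,sg,phi,tilt,*r)
E
```

```text
1 -1 40 0 1.97/-1.16/0.96 -- 2.04/-1.18/0.82 -- -- --
1 -1 40 8 1.83/-1.16/1.11 2.01/-1.14/1.03 1.89/-1.17/0.98 2.07/-1.16/0.90 1.95/-1.19/0.85 --
1 -1 40 20 1.61/-1.16/1.32 1.83/-1.16/1.21 1.66/-1.17/1.22 1.87/-1.17/1.10 1.71/-1.18/1.11 1.92/-1.17/0.98
1 -1 45 0 1.86/-1.17/1.05 2.04/-1.14/1.00 1.93/-1.18/0.92 -- 2.00/-1.20/0.77 --
1 -1 45 8 1.73/-1.16/1.19 1.92/-1.15/1.11 1.78/-1.17/1.08 1.97/-1.16/0.99 1.84/-1.19/0.95 2.03/-1.18/0.86
1 -1 45 20 1.51/-1.17/1.40 1.73/-1.18/1.28 1.56/-1.17/1.30 1.77/-1.18/1.18 1.60/-1.17/1.20 1.82/-1.18/1.07
1 -1 50 0 1.76/-1.17/1.14 1.95/-1.15/1.08 1.82/-1.18/1.02 2.00/-1.16/0.95 1.89/-1.20/0.89 2.07/-1.18/0.81
1 -1 50 8 1.62/-1.16/1.27 1.83/-1.16/1.18 1.68/-1.17/1.17 1.87/-1.17/1.07 1.73/-1.18/1.05 1.93/-1.18/0.95
1 -1 50 20 1.41/-1.17/1.48 1.64/-1.18/1.36 1.45/-1.17/1.39 1.67/-1.18/1.26 1.50/-1.17/1.29 1.71/-1.18/1.16
1 -1 55 0 1.66/-1.17/1.22 1.85/-1.16/1.15 1.72/-1.17/1.11 1.91/-1.17/1.04 1.77/-1.19/0.99 1.96/-1.18/0.91
1 -1 55 8 1.52/-1.16/1.36 1.73/-1.17/1.26 1.57/-1.17/1.26 1.78/-1.17/1.16 1.62/-1.18/1.15 1.82/-1.18/1.05
1 -1 55 20 1.31/-1.16/
[... 4764 characters left out ...]
/-1.36/2.09 0.62/-1.08/2.18 0.93/-1.32/2.03 0.64/-1.05/2.11 0.93/-1.29/1.97
-1 1 60 0 -- 0.53/-1.29/2.36 0.22/-0.25/2.40 0.51/-1.23/2.31 0.27/-0.17/2.35 0.50/-1.17/2.25
-1 1 60 8 0.40/-0.88/2.36 0.74/-1.34/2.23 0.41/-0.82/2.31 0.73/-1.30/2.17 0.44/-0.77/2.25 0.72/-1.26/2.12
-1 1 60 20 0.72/-1.14/2.17 1.03/-1.35/2.02 0.73/-1.11/2.11 1.02/-1.31/1.96 0.74/-1.10/2.04 1.02/-1.28/1.90
-1 1 65 0 0.28/-0.69/2.40 0.63/-1.31/2.29 0.32/-0.55/2.35 0.62/-1.26/2.24 0.35/-0.52/2.29 0.61/-1.21/2.19
-1 1 65 8 0.50/-0.98/2.30 0.84/-1.34/2.16 0.52/-0.94/2.24 0.83/-1.30/2.11 0.54/-0.91/2.18 0.82/-1.27/2.05
-1 1 65 20 0.82/-1.15/2.11 1.12/-1.33/1.96 0.83/-1.13/2.04 1.12/-1.29/1.90 0.85/-1.12/1.97 1.12/-1.26/1.84
```

Feasible: phi = 55°, with the tip laid toward the robot. Pushing the bar now.

```bash
python3 - <<'E'
from h import *
from plant import bot,telemetry,viewer
def T(): return telemetry.state()
def pt(t,off,z): return piv+.195*(np.sin(t)*ex+np.cos(t)*ey)-off*(np.cos(t)*ex-np.sin(t)*ey)+z*ez
o=ori(ey,-ez)
bot.grip(0.0)
bot.reach(pt(0,.05,.31),o); print(T()["time_s"])
bot.servo_line(pt(0,.05,.216),feed=.2)
for t in (.0,.3,.6,.9,1.2,1.35):
    bot.servo_line(pt(t,.019,.216),feed=.15); s=T(); print(t,round(s["time_s"],1),s["wrist_force"].round(1) if hasattr(s["wrist_force"],"round") else s["wrist_force"])
bot.servo_line(pt(1.3,.04,.216),feed=.2)
bot.servo_line(pt(1.3,.05,.33),feed=.3)
p,tz=grasp(55,.145); bot.grip(.05)
bot.reach(p-.13*tz+.0*ez,ori(ey,tz)); print(T()["time_s"],T()["tool_pos"],p)
for n in ("scene","top"):
    c=viewer.capture(n); pickle.dump(c,open(n+"2.pkl","wb")); W=cloud(c);H=hsv(c);hh,s,v=H[...,0],H[...,1],H[...,2]
    red=((hh<6)|(hh>174))&(s>190)&(W[...,2]>.17)&(W[...,2]<.214)&(W[...,0]>.4)&(W[...,0]<.85)&(abs(W[...,1]+.2)<.25)
    print(n,"bar",rect(W[red][:,:2]) if red.sum()>5 else None)
    for nm,lo,hi in (("blue",100,125),("yel",20,32)):
        m=((hh>=lo)&(hh<=hi)&(s>110)&(W[...,2]>.1)); q=W[m]
        if len(q):print(nm,len(q),np.median(q,0).round(3),q.min(0).round(3),q.max(0).round(3))
a=pickle.load(open("scene2.pkl","rb"))["img"][120:260,130:290,::-1]; b=pickle.load(open("top2.pkl","rb"))["img"][120:260,230:390,::-1]
cv2.imwrite("pics/after.png",cv2.resize(np.hstack([a,b]),(800,350),interpolation=cv2.INTER_CUBIC))
E
```

```text
3.7167
0.0 4.7 [-0.1 -0.8  0.6]
0.3 5.2 [ 0.2 -0.9 -0.6]
0.6 5.8 [ 0.2  0.8 -0. ]
0.9 6.3 [ 0.2 -0.1 -0.2]
1.2 6.9 [-0.2  0.   0.4]
1.35 7.2 [ 1.  -0.2 -0.3]
9.1333 [ 0.59947392 -0.15788365  0.27619932] [ 0.53421183 -0.14959238  0.1636204 ]
scene bar (673.5477905273438, -291.3702392578125, 164.91885375976562, 18.678003311157227, 5.991265773773193)
blue 48 [ 0.548 -0.148  0.147] [-0.006 -0.154  0.131] [0.62  0.808 0.283]
yel 37 [ 0.546 -0.217  0.141] [ 0.538 -0.226  0.128] [ 0.704 -0.156  0.384]
top bar (639.71337890625, -296.0989685058594, 245.92364501953125, 25.268083572387695, 5.085848331451416)
blue 41 [ 0.526 -0.148  0.189] [ 0.515 -0.155  0.158] [ 0.545 -0.141  0.197]
yel 57 [ 0.525 -0.217  0.187] [ 0.328 -0.745  0.148] [ 0.547 -0.21   0.196]
```

View pics/after.png

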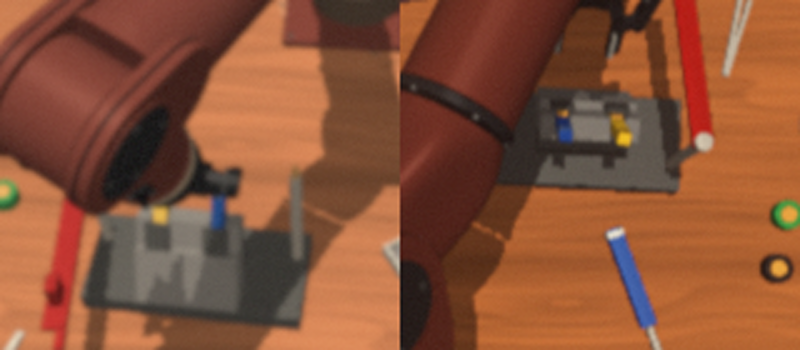

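The bar is clear: the right panel shows it at top right, lying along +x. The blue handle end at (565,130) matches the model to about 3 mm. Next I'll grasp and draw.

```bash
python3 - <<'E'
from h import *
from plant import bot,telemetry,viewer
T=telemetry.state
p,tz=grasp(55,.145); o=ori(ey,tz)
print("guard",bot.servo_line(p,feed=.12,guard=15),T()["tool_pos"]-p)
bot.grip(0.0); s=T(); print("gap",s["finger_gap"],s["grasp_force"],s["wrist_force"],s["time_s"])
if .012<s["finger_gap"]<.022:
    for out in (.02,.06,.115,.135):
        q,_=grasp(55,.145,out=out); bot.servo_line(q,feed=.06); s=T(); print(out,np.round(s["wrist_force"],1),s["finger_gap"],s["grasp_force"],s["time_s"])
    w=viewer.capture("wrist"); c=viewer.capture("scene"); pickle.dump((c,w,s),open("held.pkl","wb"))
    cv2.imwrite("pics/held.png",cv2.resize(np.hstack([c["img"][60:260,130:330,::-1],cv2.resize(w["img"],(267,200))[:,:,::-1]]),(800,342),interpolation=cv2.INTER_CUBIC))
E
```

```text
guard False [ 0.00048538 -0.00022997  0.00059966]
gap 0.013823846802093987 58.46158932770095 [0.56165318 0.1458735  3.55393495] 10.875
0.02 [ 2.2 -0.4  2.9] 0.013733674562925204 59.02801954653114 11.3583
0.06 [-0.9  0.  -0.7] 0.013996387588161614 58.64594955928624 12.175
0.115 [-0.6 -0.3 -0.7] 0.014169330623705347 58.64137563155964 13.2417
0.135 [ 0.5 -0.5 -1.1] 0.013945265634674322 58.65499128587544 13.725
```

View pics/held.png

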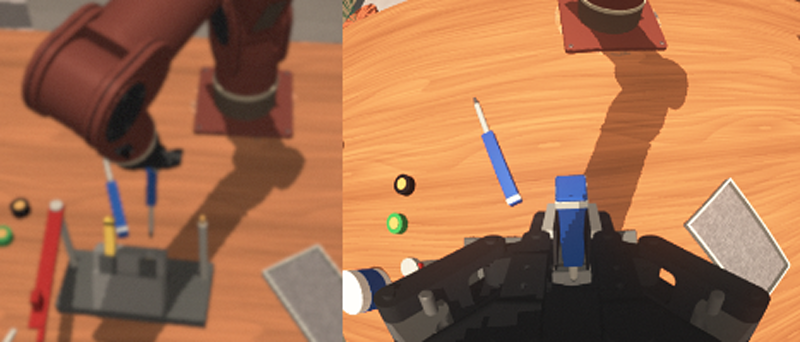

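Held: the left panel shows the scriber hanging free, handle at (152,190) and tip at (151,235), with the yellow probe still in place. I'll check the in-hand angle before carrying.

```bash
python3 - <<'E'
from h import *
c,w,s=pickle.load(open("held.pkl","rb")); W=cloud(c)
m=(abs(W[...,1]+.147)<.03)&(W[...,2]>.145)&(W[...,0]>.42)&(W[...,0]<.58)
H=hsv(c); b=m&(H[...,0]>=100)&(H[...,0]<=125)&(H[...,1]>100)
q=W[b]; print(len(q)); u,sv,vt=np.linalg.svd(q-q.mean(0)); d=vt[0]*np.sign(vt[0][2]); print("centroid",q.mean(0),"axis",d,"model",ax,"angle deg",np.degrees(np.arccos(d@ax)))
K=lambda P:(lambda x:np.array([x[0]/x[2]*c["fx"]+c["cx"],x[1]/x[2]*c["fy"]+c["cy"]]))((c["camera_from_world"]@np.r_[P,1])[:3])
print("proj tip",K(floor+.135*ax),"seen approx",130+151/800*467,60+235/800*467, "z65",K(floor+.2*ax))
from plant import solve_ik
for t in (15,4):
    p,tz,y=place2(55,.012,tilt=t); print(p,solve_ik(p,ori(y,tz)))
E
```

```text
63
centroid [ 0.5009305  -0.14187545  0.26534316] axis [0.32425093 0.08165661 0.9424402 ] model [-0.41990161  0.04784175  0.90630779] angle deg 43.78892543618085
proj tip [215.8283906  201.61716286] seen approx 218.14625 197.18125 z65 [216.43058742 181.85653628]
[0.60494886 0.20027265 0.04107153] [-1.09073529  1.15424389  1.30527908  1.39790668 -0.8649935   1.65427624
 -0.80272347]
[0.60750466 0.20190088 0.01440018] [-0.99968225  1.30416812  1.29985579  1.20234316 -0.86706469  1.83604312
 -0.8416649 ]
```

```bash
python3 - <<'E'
from h import *
from plant import bot,telemetry,viewer,solve_ik
T=telemetry.state
s=T(); up=np.array(s["tool_pos"])
for dz in (.2,.17,.14,.1):
    try: bot.reach(up+[0.03,0,dz],ori(ey,-ez)); print("up",dz); break
    except bot.PlanningError as e: print(e)
for h in (.2,.17,.14,.11):
    p,tz,y=place2(55,h,tilt=22)
    try: bot.reach(p,ori(y,tz)); print("over",h,T()["time_s"]); break
    except bot.PlanningError as e: print(e)
p,tz,y=place2(55,.035,tilt=15)
print(bot.servo_line(p,rot=ori(y,tz),feed=.12,guard=15)); s=T(); print(s["time_s"],s["tool_pos"],s["finger_gap"],np.round(s["wrist_force"],1))
c=viewer.capture("scene"); t=viewer.capture("top"); pickle.dump((c,t,s),open("pre.pkl","wb"))
cv2.imwrite("pics/pre.png",cv2.resize(np.hstack([c["img"][170:300,250:380,::-1],t["img"][110:240,140:270,::-1]]),(800,400),interpolation=cv2.INTER_CUBIC))
K=lambda c,P:(lambda x:np.array([x[0]/x[2]*c["fx"]+c["cx"],x[1]/x[2]*c["fy"]+c["cy"]]))((c["camera_from_world"]@np.r_[P,1])[:3])
tip=tray-td*.0825+ez*.035
for n,k,o in (("scene",c,(250,170)),("top",t,(140,110))):print(n,"tip model in crop",(K(k,tip)-o)*400/130)
E
```

```text
up 0.2
over 0.2 17.0167
False
18.6833 [0.60533489 0.20027399 0.06490212] 0.01386339452667035 [ 0.1  0.2 -1.1]
scene tip model in crop [171.45207963 140.15123113]
top tip model in crop [218.7953448  249.91800349]
```

View pics/pre.png

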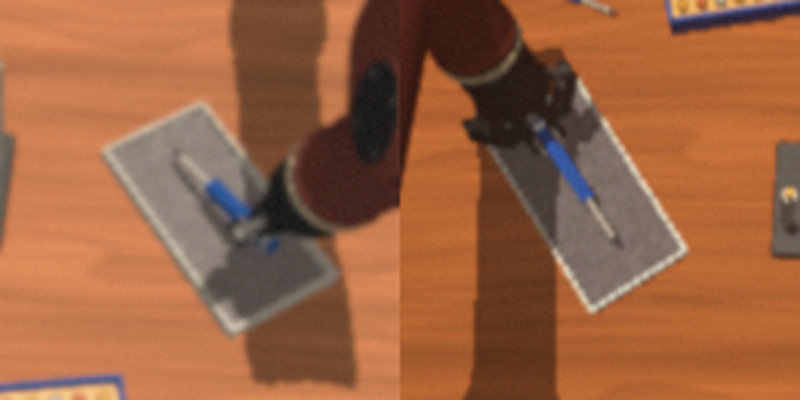

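The scriber points correctly into the tray: tip at (175,150) in the scene crop and (618,245) in the top crop, well inside the walls. I'll lower it until it touches, then flatten it.

```bash
python3 - <<'E'
from h import *
from plant import bot,telemetry,viewer
T=telemetry.state
p,tz,y=place2(55,.0,tilt=15)
hit=bot.servo_line(p,rot=ori(y,tz),feed=.03,guard=3); s=T(); z=s["tool_pos"][2]; h0=.035-(.0649-z)
print(hit,"tip model h",h0,np.round(s["wrist_force"],1),s["time_s"]); bot.pause(.3)
for t in (11,7,4):
    p,tz,y=place2(55,max(h0,.003)+.0005*(15-t)/4,tilt=t)
    g=bot.servo_line(p,rot=ori(y,tz),feed=.04,guard=12); s=T()
    low=s["tool_pos"][2]-.011*np.cos(np.radians(55+t)); print(t,g,np.round(s["wrist_force"],1),"fingers low",low,s["time_s"])
    if g or low<.008: break
bot.pause(.3); s=T(); print(np.round(s["wrist_force"],1),s["finger_gap"])
c=viewer.capture("scene"); t=viewer.capture("top"); pickle.dump((c,t,s),open("down.pkl","wb"))
cv2.imwrite("pics/down.png",cv2.resize(np.hstack([c["img"][170:300,250:380,::-1],t["img"][110:240,140:270,::-1]]),(800,400),interpolation=cv2.INTER_CUBIC))
E
```

```text
True tip model h 0.008115727681760589 [ 1.5 -0.2  2.3] 19.6
11 False [0.6 0.4 3.6] fingers low 0.023357189092304373 20.3083
7 False [-0.7  0.4  5.6] fingers low 0.014088188111342704 20.6917
4 True [1.  2.1 5. ] fingers low 0.007724459707580243 20.95
[1.5 1.2 4.3] 0.013809315287163112
```

View pics/down.png

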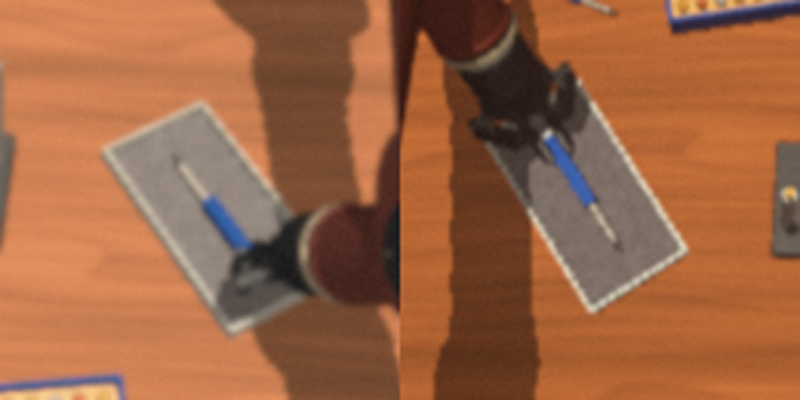

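The scriber is nearly flat, in hand, and pressing on the tray floor at about 4 N. Now I'll release and withdraw.

```bash
python3 - <<'E'
from h import *
from plant import bot,telemetry,viewer
T=telemetry.state
bot.grip(.045); bot.pause(.3); s=T()
tz=R.from_rotvec(s["orientation"]).as_matrix()[:,2]
bot.servo_line(np.array(s["tool_pos"])-.09*tz,feed=.08)
s=T(); bot.reach(np.array(s["tool_pos"])+[-.05,.0,.12],ori(place2(55,0)[2],-ez)); bot.movej([-1.426,.333,.04,1.465,-.013,1.343,-.059]); s=T(); print(s["time_s"],s["tool_pos"])
c=viewer.capture("scene"); t=viewer.capture("top")
cv2.imwrite("pics/end.png",cv2.resize(np.hstack([c["img"][:,:,::-1],t["img"][:,:,::-1]]),(800,300),interpolation=cv2.INTER_AREA))
for c in (c,t):
    W=cloud(c);H=hsv(c); L=(W-tray)@np.c_[td,tn,ez]; m=(abs(L[...,0])<.13)&(abs(L[...,1])<.07)
    b=m&(H[...,0]>=100)&(H[...,0]<=125)&(H[...,1]>110); q=L[b]
    print(len(q),"tray-frame blue",q.min(0).round(3),q.max(0).round(3),rect(q[:,:2]))
    k=L[m&(L[...,2]>.01)&(abs(L[...,0])<.112)&(abs(L[...,1])<.055)]; print("raised",k.min(0).round(3),k.max(0).round(3))
E
```

```text
26.2667 [0.15894085 0.63043971 0.23130437]
116 tray-frame blue [-0.009 -0.009  0.014] [0.074 0.007 0.023] (32.53043746948242, -0.9832029342651367, 82.3484878540039, 16.03066635131836, -0.593292236328125)
raised [-0.099 -0.01   0.01 ] [0.087 0.05  0.024]
93 tray-frame blue [-0.012 -0.007  0.004] [0.075 0.008 0.027] (31.262264251708984, 0.7608675956726074, 87.07821655273438, 15.233160972595215, 0.6292030811309814)
raised [-0.101 -0.055  0.01 ] [0.111 0.055 0.027]
```

View pics/end.png

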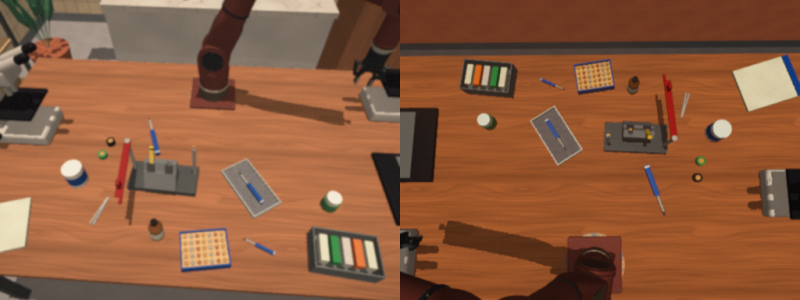

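The scriber lies flat and centred in the tray at (251,188) in the scene panel. The yellow probe is still in its socket, the bystanders look unmoved, and the arm is clear.

```bash
python3 -c "
from plant import job
print(job.job_done())"
```

```text
the job is handed in; nothing more can be done
None
```

The blue scriber lies flat in the aluminium tray, touching it before I let go; the bar is swung clear, the yellow probe is still in its socket, and the job was handed in after about 26 s of robot time (no verdict returned).

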